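# Put the level away and key the bush into its housing

### The arm

A 6-joint arm with a two-finger parallel gripper is mounted at the origin on the work surface. World frame = base frame: x ahead of the robot, y to its left, z up, the work surface at z = 0. Lengths are in m, angles in rad, forces in N, time in s.
With the tool pointing down it reaches from about 0.25 to 0.775 m from the base axis. Payload 4 kg.
Tool frame: the origin (TCP) lies midway between the tips of the shut fingers; the grasp point (between the pads) lies 19 mm behind it (robot.pinch_z is the distance from the TCP to the grasp point, in m); x points along the fingers, y is the direction in which the jaws open and shut, and the axes are right-handed (so a half turn about x gives the same grasp; the last joint's range is limited). The gripper opens to 94 mm and grips with 3 to 60 N. Pads are 16 mm wide; open, the fingers measure 119 mm over their backs; the gripper's body (75 mm by 177 mm) begins 78 mm behind the grasp point.
Start: joints at [-1.355, 0.087, 1.371, -0, 1.684, -0.103], TCP at [0.172, -0.522, 0.206] pointing down, gripper open.
Joint ranges: [-3.1, 3.1], [-0.76, 2.03], [0.27, 2.55], [-1.08, 4.22], [0.17, 2.65], [-2.57, 2.57]. Speed limits (rad/s): [2.79, 2.79, 3.14, 3.14, 3.14, 3.14].

### API

Orientations are given as [roll, pitch, yaw] about the fixed x, y, z axes, in that order (R = Rz(yaw) Ry(pitch) Rx(roll)).
In Python, from bench import robot, imaging gives the robot as it stands. The module is installed in compiled form; this text tells all that it offers.
- The arm moves only by the tool drive_tool, never from a script. Its argument "commands" is a list that holds one entry, the list of rows, each a list of 4 numbers: the shift along the tool's x, y, z as a fraction of full scale, then the turn about the tool's x as a fraction of full scale. A call has 1 to 20 rows; each row shifts and turns the commanded pose from where the row before left it, along the tool's axes as they then stand; what a row does not reach is not made up. Full scale, the value 1, is 0.25 m for a shift and 360 degrees for a turn. A row lasts 1/10 s, in which the tool goes at most 50 mm and 8.59 degrees, less where a joint would pass 70% of its speed; a pose out of reach is approached as far as the arm can. A call with a number of a shift or a turn outside -1 to 1 is refused whole. A call with a gripper value outside its range is refused whole. "grip" is the opening, from 0 (shut) to 1 (fully open), set as the call begins (left out, the last holds). The fingers move at their own pace and stop on an object; the grip force is fixed at half the most. Time passes only in rows, so rows that do not move let the fingers close. It gives the time, the measured TCP pose, the force and the opening at its end, in the units of the state.
- robot.get_obs(): the state, without advancing time (a new reading comes with each control period).
- imaging.snapshot(name): name is "scene" or "side" or "wrist"; returns a dict with "pixels" (400x640x3 uint8, red, green, blue), "z_map" (400x640 float32, m along the optical axis (not along the pixel's ray), 0 where there is no reading), "mtx" (3x3 intrinsics, pixels), "extrinsics" (4x4, takes a point from world to camera coordinates). Camera axes: x right, y up, looking along -z (the intrinsics and any distortion apply to the point x, -y, -z); pixel columns grow to the right and rows downward; lengths in m; the calibration is good to about 2 mm. A picture is of the moment at which its call begins.
- robot.close_job(): hands the job in, once; it reports no verdict.
The state is a dict: "time": time; "joint_positions": joint angles; "qvel": joint speeds; "joint_torque": joint torques, N m; "tool_pos": TCP position; "ee_rot": TCP orientation; "wrist_force": force on the tool from outside, world axes, zero at the start; "wrist_torque": the same for the moment, N m; "width": finger opening in m.
Only numpy, scipy, OpenCV 4.12 (cv2) and the standard library are available. Lean on these libraries where they do the work, as an engineer would, in place of code of your own. Each camera call takes 0.05 s, during which the arm holds its last target.

### The job

Take the spirit level off the bearing housing and lean it in its rest, its foot down against the low stop strip and its upper end against the back board. Then set the brass bush that has two lugs into the housing's bore and turn it under light pressure, without forcing it, until the lugs drop into the slots and it sits fully home. Let go of both and do not disturb the other things on the bench.

Things in the scene. Friction and masses are not known exactly. Their poses are not given: they have to be found in the camera images.
- bush: Wanted brass bush, upright, 62 mm high, 0.2-0.4 kg. Origin: centre of underside, z up. Round pilot radius 20 mm (16 mm at its foot, tapering over the lowest 5 mm) up to z=26. Two opposite lugs along its +x and -x: 12 mm wide, out to radius 32 mm, z=12 to 24. It stands in one of two places, the plain bush in the other.
- bush_grip (a point): Centre of the bush's wing grip, 44 mm above its underside, axes as the bush's. The wing is 38 mm long along x (in line with the lugs), 14 mm thick along y, z=26 to 62 mm above the underside: pinch it across y. Half a turn makes no difference to the bush.
- plain_bush: The other brass bush: same pilot, height and wing, but a full round collar of radius 31 mm in place of the lugs. Origin: centre of its underside. Not wanted: leave it.
- housing: Fixed steel housing: square flange 130 x 130 x 20 mm, bolt heads 6 mm high at its corners, on it a round collar of radius 48 mm, top at z=50 mm. Origin: centre of the flange's underside on the bore's axis, z up, x and y along the flange's sides. Over 80 N between bush and housing, all contacts added up, counts as forcing. The spirit level covers the bore at the start.
- bore_top (a point): Bore's axis at the collar's top face (z=50 mm), axes as the housing's. Bore radius 21.5 mm. Two opposite slots 16 mm wide, as deep as the bore, reach out to radius 34 mm. Their line lies anywhere within 40 degrees either side of the housing's x axis, new each time and NOT given by this pose: see it from above once the level is off, or feel it by turning the bush.
- bore_floor (a point): Bore's axis at its flat floor (z=20 mm in the housing), axes as the housing's. With its lugs riding on the collar's top the bush's underside is 18 mm above this floor (pilot 12 mm deep in the bore); when the lugs find the slots it goes down those 18 mm and stands home on the floor.
- level: Aluminium spirit level, 240 mm long (x), 24 mm wide (y), 34 mm high (z), 0.2-0.4 kg, black ends. Origin: centre of its underside. At the start it lies flat across the housing's collar, centred on the bore to about 8 mm, underside on the collar's top, in any direction. Its two ends are alike; either may be the foot.
- level_mid (a point): The level's centre, 17 mm above its underside; axes as the level's.
- level_end_a (a point): Centre of the level's end face at its +x end.
- level_end_b (a point): Centre of the level's end face at its -x end.
- rest: Fixed rest for the level. Origin: centre of its underside, z up, x from stop to back board. Base plate 226 x 130 mm (x, y), top at z=6 mm. Low stop strip across the near side: face at x=-98 mm, top at z=38 mm. Wooden back board: face at x=+98 mm, 130 mm wide, top at z=200 mm.
- rest_mid (a point): Where the level's centre comes when it leans properly (underside to the board, foot on the base and against the stop): x=0, z=101 mm in the rest. It then stands 44 degrees from the horizontal, rising along the rest's +x. Axes as the rest's.
- pipe_nipple: Upright steel pipe piece, radius 21 mm, 110 mm high, between the bushes and the housing. Origin: centre of underside. Bystander, loose: leave it alone.
- grease_tin: Closed dark steel tin, radius 36 mm, 85 mm high. Origin: centre of underside. Bystander, loose: leave it alone.
- wrench: Steel wrench 170 mm long lying flat. Origin near its middle. Bystander, loose: leave it alone.
- steel_ring: Flat steel ring, outer radius 32 mm, 10 mm high. Origin: centre of underside. Bystander, loose: leave it alone.
- ball_valve: Steel valve body radius 26 mm, with an upright red lever at its +y side, reaching 49 mm out along +y and 98 mm high. Origin: centre of underside. Bystander, loose: leave it alone.
- blind_flange: Round steel flange, radius 45 mm, 22 mm high. Origin: centre of underside. Bystander, loose: leave it alone.
- reducer: Round steel pipe reducer, radius 26 mm, 58 mm high. Origin: centre of underside. Bystander, loose: leave it alone.
Mind the look-alikes: they are no part of the job. Several things have the shape of the level; the one meant has the colours described above.

How it is judged:
On the way, in this order (a step that is already met when the one before it is completed fails the run):
1. the level leans in its rest, foot at the stop, top at the board, let go (((x of level_end_a in the frame of rest between -0.098 and -0.073 m and z of level_end_a in the frame of rest below 0.032 m and x of level_end_b in the frame of rest between 0.06 and 0.098 m and z of level_end_b in the frame of rest above 0.145 m and y of level_end_a in the frame of rest between -0.055 and 0.055 m and y of level_end_b in the frame of rest between -0.055 and 0.055 m) or (x of level_end_b in the frame of rest between -0.098 and -0.073 m and z of level_end_b in the frame of rest below 0.032 m and x of level_end_a in the frame of rest between 0.06 and 0.098 m and z of level_end_a in the frame of rest above 0.145 m and y of level_end_b in the frame of rest between -0.055 and 0.055 m and y of level_end_a in the frame of rest between -0.055 and 0.055 m)) and linear speed of level below 0.03 m/s and contact force between level and the fingers below 0.05 N), for 0.3 s.
2. the lugged bush has dropped fully home in the keyed bore (z of bush in the frame of housing between 0.015 and 0.0235 m and horizontal distance between bush and housing below 0.004 m and angle between bush's own z axis and vertical below 0.07 rad), for 0.2 s.
At the end, for the whole second after the job is handed in: Level leaning in the rest: lower end within 25 mm of the stop and on the base, upper end within 38 mm of the board and over 145 mm up, within 55 mm of the centre line. Lugged bush within 3.5 mm of the bore floor and 4 mm of its axis, upright to 4 degrees. Both released, at rest (all of step 1 and all of step 2 and linear speed of bush below 0.02 m/s); the robot touches nothing.
It fails at once if a bystander was moved more than 25 mm (distance of any of plain_bush, grease_tin, wrench, steel_ring, ball_valve, blind_flange, reducer, pipe_nipple from where it was at the start of the episode above 0.025 m).
It fails at once if the bush was forced against the housing (over 80 N) (contact force between bush and housing above 80 N).
It also fails if it takes over 72 s, if anything falls off the work surface, if the arm or the gripper's body presses on something with over 40 N, if the wrist force passes 120 N, or if a joint passes its speed limit or range.

## Working session

There is one attempt and no reset: what is moved stays moved. The work goes in short steps, Python scripts to look and compute and a tool call to move; the robot and the scene stay as the last step left them, time stands still between calls to the robot, and variables do not carry over. Pictures are saved under pics/ and viewed, and the job is handed in when it is done.

Besides the shell and the picture viewer there is one more tool, called after ">>>" in YAML: its name, and indented under it one key for each argument. drive_tool: Moves the arm, as the interface text tells. Shift numbers are shares of 0.25 m and turn numbers shares of 360 degrees, none past 1 either way. Its arguments: {"type":"object","properties":{"commands":{"type":"array","items":{"type":"array","items":{"type":"array","items":{"type":"number","minimum":-1,"maximum":1}}}},"grip":{"type":"number"}},"required":["commands"]}

```bash
ls; mkdir -p pics; cat > h.py <<'E'
import numpy as np, cv2
from bench import robot, imaging
def snap(n,f=None):
    s=imaging.snapshot(n)
    if f: cv2.imwrite('pics/'+f,cv2.cvtColor(s['pixels'],cv2.COLOR_RGB2BGR))
    return s
def cloud(s):
    z=s['z_map'];K=s['mtx'];v,u=np.mgrid[:z.shape[0],:z.shape[1]]
    X=(u-K[0,2])/K[0,0]*z;Y=(v-K[1,2])/K[1,1]*z
    P=np.stack([X,-Y,-z,np.ones_like(z)],-1)
    W=P@np.linalg.inv(s['extrinsics']).T
    W=W[...,:3]; W[z==0]=np.nan
    return W
E
python3 - <<'E'
from h import *
for n in ['scene','side','wrist']:
    s=snap(n,n+'0.png'); print(n,s['mtx'],np.linalg.inv(s['extrinsics']).round(3))
    np.savez('/tmp/'+n,**{k:s[k] for k in s})
o=robot.get_obs();print(o); print(dir(robot),robot.pinch_z)
E
```

```text
pics
scene [[512.27926283   0.         326.47782161]
 [  0.         512.27926283 196.66933979]
 [  0.           0.           1.        ]] [[ 0.361 -0.781  0.509  1.181]
 [ 0.932  0.297 -0.205 -0.293]
 [ 0.009  0.549  0.836  1.246]
 [ 0.     0.     0.     1.   ]]
side [[444.44829866   0.         311.19039907]
 [  0.         444.44829866 201.62939267]
 [  0.           0.           1.        ]] [[-0.934  0.179 -0.31   0.062]
 [-0.358 -0.458  0.814  1.051]
 [ 0.004  0.871  0.492  0.74 ]
 [ 0.     0.     0.     1.   ]]
wrist [[325.05354643   0.         320.5259877 ]
 [  0.         325.05354643 197.99375139]
 [  0.           0.           1.        ]] [[ 0.314  0.913  0.262  0.25 ]
 [-0.949  0.302  0.084 -0.497]
 [-0.003 -0.275  0.961  0.383]
 [ 0.     0.     0.     1.   ]]
{'time': 0.15, 'joint_positions': array([-1.35512723e+00,  8.78136837e-02,  1.37186446e+00, -2.35470091e-06,
        1.68359358e+00, -1.03078550e-01]), 'qvel': array([ 1.16358710e-03, -1.06743871e-03, -5.51385031e-03, -2.98942684e-05,
       -1.01426556e-03,  4.05652873e-03]), 'joint_torque': array([ 1.06682048e-03, -3.40644550e+01, -3.02792573e+01,  7.17604486e-02,
        3.05803958e-02, -1.13992389e-04]), 'tool_pos': array([ 0.17227661, -0.5218963 ,  0.20457913]), 'ee_rot': array([-1.67248114,  1.56911725,  1.7878589 ]), 'wrist_force': array([-0.08855773, -0.84140075,  0.11984559]), 'wrist_torque': array([ 0.05551831, -0.04493249,  0.03406733]), 'width': 0.09387561988194226}
['IKError', '__class__', '__delattr__', '__dict__', '__dir__', '__doc__', '__eq__', '__format__', '__ge__', '__getattribute__', '__getstate__', '__gt__', '__hash__', '__init__', '__init_subclass__', '__le__', '__lt__', '__module__', '__ne__', '__new__', '__reduce__', '__reduce_ex__', '__repr__', '__setattr__', '__sizeof__', '__str__', '__subclasshook__', '__weakref__', 'close_job', 'get_obs', 'pinch_z'] 0.0188
```

View pics/scene0.png

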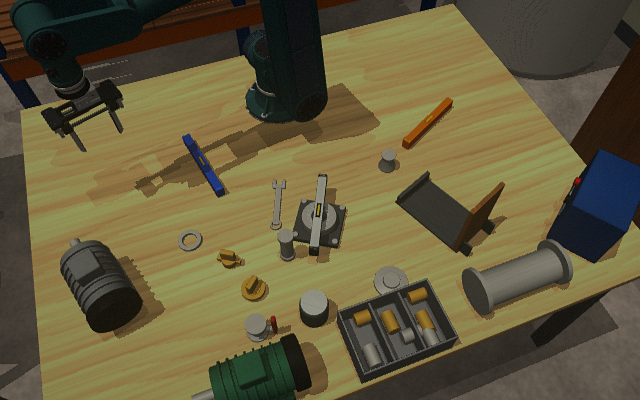

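View pics/side0.png

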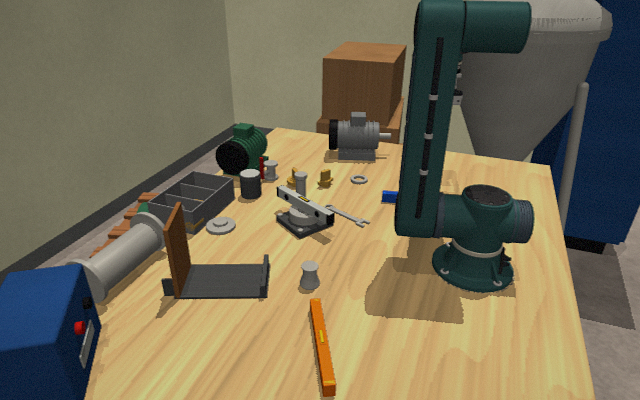

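View pics/wrist0.png

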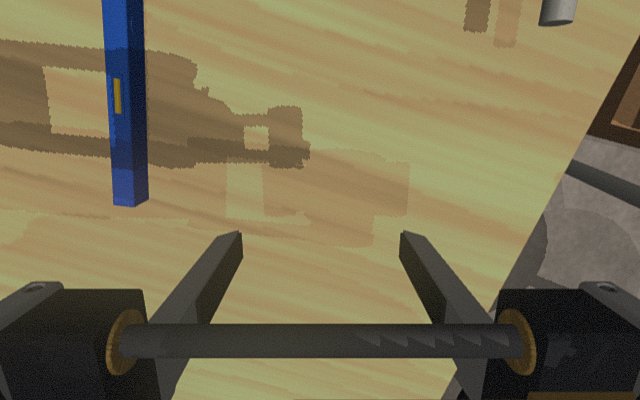

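The scene view shows the level on the housing at about (320,212), the rest at (450,210), the two bushes at (230,258) and (253,288), and the nipple at (286,245). Next I measure them with depth.

```bash
cat > m.py <<'E'
from h import *
s=dict(np.load('/tmp/scene.npz'));W=cloud(s);t=dict(np.load('/tmp/side.npz'));V=cloud(t)
def at(W,u,v): return W[v,u].round(4)
print('table', at(W,400,330-60), at(W,150,200))
for n,W_ in (('scene',W),('side',V)):
    P=W_.reshape(-1,3)
    for name,lo,hi in (('housing',(0.35,-.3,.03),(.7,.2,.12)),):
        pass
# level: top pixel cloud z 0.075..0.09 near
P=W.reshape(-1,3)
c=at(W,320,212);print('lvl',c)
for nm,Q in (('scene',P),('side',V.reshape(-1,3))):
    d=np.hypot(Q[:,0]-c[0],Q[:,1]-c[1])
    m=(d<.15)&(Q[:,2]>.076)&(Q[:,2]<.092)
    q=Q[m]
    r=cv2.minAreaRect((q[:,:2]*1000).astype(np.float32));print(nm,'level rect mm',r,np.median(q[:,2]),len(q))
    m=(d<.07)&(abs(Q[:,2]-.02)<.004);q=Q[m]
    r=cv2.minAreaRect((q[:,:2]*1000).astype(np.float32));print('flange',r,len(q))
    m=(d<.07)&(abs(Q[:,2]-.05)<.004);q=Q[m]
    r=cv2.minEnclosingCircle((q[:,:2]*1000).astype(np.float32));print('collar',r,len(q))
for nm,u,v in (('b1',230,258),('b2',253,288),('nip',286,240),('board',480,215),('base',435,213),('stop',412,185)):
    print(nm,at(W,u,v))
big=cv2.resize(s['pixels'][150:320,180:380],None,fx=4,fy=3.5,interpolation=cv2.INTER_CUBIC)
cv2.imwrite('pics/crop1.png',big[:600,:800,::-1])
E
python3 m.py
```

```text
table [0.7128 0.1086 0.0102] [ 0.2528 -0.4669  0.0026]
lvl [ 0.5104 -0.0406  0.0813]
scene level rect mm ((509.61273193359375, -49.649566650390625), (97.17963409423828, 251.61802673339844), 44.7453727722168) 0.08325496615665506 738
flange ((504.5964660644531, -42.659088134765625), (128.75595092773438, 124.04106903076172), 58.076148986816406) 517
collar ((500.7136535644531, -41.162418365478516), 48.76054382324219) 441
side level rect mm ((498.35711669921875, -47.22125244140625), (98.08704376220703, 239.16331481933594), 47.523704528808594) 0.08351753980195997 465
flange ((512.3767700195312, -22.044105529785156), (91.82965087890625, 126.79358673095703), 65.20914459228516) 255
collar ((509.59521484375, -34.77558517456055), 63.877140045166016) 172
b1 [ 0.5379 -0.3008  0.046 ]
b2 [ 0.6352 -0.2689  0.0369]
nip [ 0.5738 -0.156   0.1103]
board [0.695  0.3243 0.1361]
base [0.5859 0.2807 0.0048]
stop [0.4939 0.2482 0.0371]
```

View pics/crop1.png

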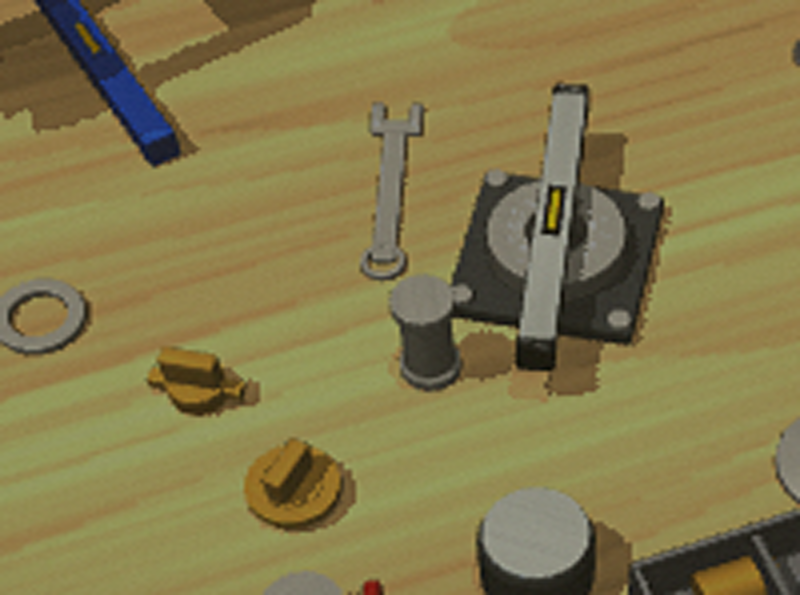

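```bash
cat > m2.py <<'E'
from h import *
s=dict(np.load('/tmp/scene.npz'));W=cloud(s);t=dict(np.load('/tmp/side.npz'));V=cloud(t)
for nm,X in (('scene',W),('side',V)):
    print('==',nm)
    # level
    Z=X[...,2]; d=np.hypot(X[...,0]-.505,X[...,1]+.04)
    nip=np.hypot(X[...,0]-.575,X[...,1]+.155)<.06
    m=((d<.15)&(Z>.079)&(Z<.090)&~nip)
    q=X[m]; r=cv2.minAreaRect((q[:,:2]*1000).astype(np.float32)); print('level',np.array(r[0]),r[1],r[2],len(q),np.median(q[:,2]))
    c=q[:,:2].mean(0);u,S,vt=np.linalg.svd(q[:,:2]-c,full_matrices=False);pr=(q[:,:2]-c)@vt[0];print(' axis',vt[0],np.degrees(np.arctan2(vt[0][1],vt[0][0])),'centre',c+vt[0]*(pr.max()+pr.min())/2,pr.max()-pr.min())
    # rest
    reg=(X[...,0]>.4)&(X[...,0]<.8)&(X[...,1]>.15)&(X[...,1]<.48)
    m=reg&(Z>.06)&(Z<.195); 
    rgb=(s if nm=='scene' else t)['pixels'].astype(int)
    brown=(rgb[...,0]>rgb[...,2]*1.4)
    q=X[m&brown]; print('board n',len(q),q.min(0),q.max(0))
    a=q[:,:2];c=a.mean(0);_,S,vt=np.linalg.svd(a-c,full_matrices=False);n=vt[1];print(' centre',c,'normal',n,np.degrees(np.arctan2(n[1],n[0])),S/np.sqrt(len(a)),'ext',((a-c)@vt[0]).min(),((a-c)@vt[0]).max(), vt[0])
    m=reg&(Z>.03)&(Z<.042)&~brown; q=X[m];r=cv2.minAreaRect((q[:,:2]*1000).astype(np.float32));print('stop',r,len(q))
    dark=rgb.sum(-1)<210
    m=reg&(Z>0.001)&(Z<.012)&dark;q=X[m];r=cv2.minAreaRect((q[:,:2]*1000).astype(np.float32));print('base',r,len(q))
    for nm2,cx in (('b1',(.54,-.30)),('b2',(.635,-.27))):
        d=np.hypot(X[...,0]-cx[0],X[...,1]-cx[1])<.045
        q=X[d&(Z>.056)&(Z<.067)]
        if len(q)>4:r=cv2.minAreaRect((q[:,:2]*1000).astype(np.float32));print(nm2,'wing',r,len(q),np.median(q[:,2]))
        q=X[d&(Z>.018)&(Z<.03)]
        if len(q)>4:r=cv2.minAreaRect((q[:,:2]*1000).astype(np.float32));print(nm2,'lug',r,len(q))
E
python3 m2.py
```

```text
== scene
level [503.55285645 -43.55673218] (24.236988067626953, 242.76402282714844) 63.48844528198242 650 0.0834668005624144
 axis [ 0.89663022 -0.44278014] -26.281399855814776 centre [ 0.50362027 -0.04341509] 0.242700963892975
board n 573 [0.66441407 0.23875449 0.06006146] [0.79884512 0.47347018 0.19499389]
 centre [0.69528009 0.32121363] normal [-0.94424218 -0.32925173] -160.77663508711194 [0.0431471  0.01228312] ext -0.11072985014950965 0.11089130423884819 [ 0.32925173 -0.94424218]
stop ((631.8179931640625, 277.6207275390625), (465.8283386230469, 208.04266357421875), 25.155046463012695) 162
base ((574.2973022460938, 283.82232666015625), (366.06219482421875, 177.13848876953125), 35.50987243652344) 2403
b1 wing ((526.2898559570312, -305.5047302246094), (38.017906188964844, 15.419130325317383), 53.08868408203125) 70 0.06171089003736818
b1 lug ((531.80517578125, -307.433349609375), (63.774635314941406, 30.401241302490234), 65.12240600585938) 114
b2 wing ((628.2933959960938, -269.71002197265625), (14.389617919921875, 37.68280029296875), 41.69222640991211) 82 0.061341187327231705
b2 lug
[... 587 characters left out ...]

stop ((671.4081420898438, 303.7370300292969), (381.26385498046875, 208.23855590820312), 26.26168441772461) 213
base ((558.724365234375, 288.63580322265625), (331.7300720214844, 131.44300842285156), 20.810089111328125) 806
b1 wing ((524.339111328125, -302.30889892578125), (38.81808090209961, 19.173053741455078), 65.59385681152344) 29 0.060626385956017326
b1 lug ((520.515625, -298.1173400878906), (56.93004608154297, 33.05747604370117), 34.09877395629883) 63
b2 wing ((626.8961181640625, -268.5404357910156), (13.423657417297363, 41.88877868652344), 44.22844314575195) 19 0.06127433620734102
b2 lug ((639.80224609375, -257.2138671875), (27.301345825195312, 62.10242462158203), 43.47159194946289) 59
```

```bash
cat > m3.py <<'E'
from h import *
s=dict(np.load('/tmp/scene.npz'));W=cloud(s);t=dict(np.load('/tmp/side.npz'));V=cloud(t)
for nm,X,I in (('scene',W,s),('side',V,t)):
    print('==',nm); Z=X[...,2]
    rgb=I['pixels'].astype(int)
    reg=(np.hypot(X[...,0]-.50,X[...,1]-.25)<.1)
    q=X[reg&(Z>.035)&(Z<.042)];r=cv2.minAreaRect((q[:,:2]*1000).astype(np.float32));print('stop top',r,len(q))
    reg=(np.hypot(X[...,0]-.68,X[...,1]-.325)<.085)
    q=X[reg&(Z>.06)&(Z<.190)][:,:2]
    for k in range(6):
        c=np.median(q,0) if k==0 else q.mean(0);_,S,vt=np.linalg.svd(q-c,full_matrices=False);n=vt[1]; e=(q-c)@n; q=q[abs(e)<max(.003,2*np.median(abs(e)))]
    pr=(q-c)@vt[0]
    print('board',c,np.degrees(np.arctan2(n[1],n[0]))%180,e.std(),len(q),c+vt[0]*pr.min(),c+vt[0]*pr.max())
    reg=(np.hypot(X[...,0]-.68,X[...,1]-.325)<.1)
    q=X[reg&(Z>.196)&(Z<.206)];r=cv2.minAreaRect((q[:,:2]*1000).astype(np.float32));print('board top',r,len(q))
    reg=(np.hypot(X[...,0]-.59,X[...,1]-.29)<.17)
    q=X[reg&(Z>0.002)&(Z<.0095)&(rgb.sum(-1)<230)&(rgb[...,0]<rgb[...,2]*1.4)];r=cv2.minAreaRect((q[:,:2]*1000).astype(np.float32));print('base',r,len(q))
E
python3 m3.py
```

```text
== scene
stop top ((492.3715515136719, 254.193359375), (12.949814796447754, 126.55908203125), 22.513469696044922) 125
board [0.69269134 0.32744381] 21.734205854581127 0.0007121410765078115 443 [0.66627279 0.3937155 ] [0.71432918 0.27316468]
board top ((684.7781982421875, 332.8028259277344), (12.707427024841309, 131.5926971435547), 22.49222183227539) 200
base ((601.2833862304688, 298.49920654296875), (249.85569763183594, 132.7420654296875), 22.284387588500977) 2004
== side
stop top ((489.4760437011719, 257.47137451171875), (11.937816619873047, 129.9768829345703), 21.809490203857422) 154
board [0.67376793 0.34144844] 21.77806749897684 0.0007678336584941365 846 [0.70087887 0.27359093] [0.65236657 0.39501511]
board top ((682.326171875, 333.2804870605469), (12.068608283996582, 133.40841674804688), 21.769840240478516) 166
base ((598.068115234375, 301.8331604003906), (249.95167541503906, 132.66653442382812), 21.468297958374023) 2425
```

```bash
cat >> h.py <<'E'
from scipy.spatial.transform import Rotation as Ro
def rot(o): return Ro.from_euler('xyz',o['ee_rot']).as_matrix()
def st(o=None):
    o=o or robot.get_obs(); R=rot(o)
    print('t',round(o['time'],2),'tcp',o['tool_pos'].round(4),'zyaw',round(float(np.degrees(np.arctan2(R[1,2],R[0,2]))),2),'F',o['wrist_force'].round(1),'w',round(o['width'],4),'j',o['joint_positions'].round(2))
    return o,R
def plan(p,zyaw,o=None):
    """total tool shift (fractions, in CURRENT axes) and turn fraction"""
    o,R=st(o); d=R.T@(np.array(p)-o['tool_pos']); a=np.degrees(np.arctan2(R[1,2],R[0,2]))
    t=-(zyaw-a+180)%360-180 if False else -(((zyaw-a)+180)%360-180)
    print('shift frac',(d/.25).round(4),'turn frac',round(t/360,4),'deg',round(t,1),'-> rows>=',max(np.abs(d).max()/.04,abs(t)/8))
E
python3 - <<'E'
from h import *
o,R=st();print(R.round(3))
E_=np.linalg.inv(dict(np.load('/tmp/wrist.npz'))['extrinsics']);print('cam in tool',R.T@(E_[:3,3]-o['tool_pos']))
plan([.5036,-.0425,.20],-26.4);plan([.5036,-.0425,.20],153.6)
E
```

```text
t 0.15 tcp [ 0.1723 -0.5219  0.2046] zyaw -161.74 F [-0.1 -0.8  0.1] w 0.0939 j [-1.36  0.09  1.37 -0.    1.68 -0.1 ]
[[-0.     0.313 -0.95 ]
 [ 0.002 -0.95  -0.313]
 [-1.    -0.002 -0.   ]]
cam in tool [-1.78811937e-01  1.26015495e-04 -8.16409400e-02]
t 0.15 tcp [ 0.1723 -0.5219  0.2046] zyaw -161.74 F [-0.1 -0.8  0.1] w 0.0939 j [-1.36  0.09  1.37 -0.    1.68 -0.1 ]
shift frac [ 0.021  -1.4056 -1.8595] turn frac -0.3759 deg -135.3 -> rows>= 16.91714101172503
t 0.15 tcp [ 0.1723 -0.5219  0.2046] zyaw -161.74 F [-0.1 -0.8  0.1] w 0.0939 j [-1.36  0.09  1.37 -0.    1.68 -0.1 ]
shift frac [ 0.021  -1.4056 -1.8595] turn frac 0.1241 deg 44.7 -> rows>= 11.621631981479597
```

>>> drive_tool:
  commands:
    - [[0, -0.1, -0.133, 0], [0, -0.1, -0.133, 0], [0, -0.1, -0.133, 0], [0, -0.1, -0.133, 0], [0, -0.1, -0.133, 0], [0, -0.1, -0.133, 0], [0, -0.1, -0.133, 0], [0, -0.1, -0.133, 0], [0, -0.1, -0.133, 0], [0, -0.1, -0.133, 0], [0, -0.1, -0.133, 0], [0, -0.1, -0.133, 0], [0, -0.1, -0.133, 0], [0, -0.1, -0.133, 0]]
  grip: 1

```text
time: 1.55
tool_pos: [0.5053, -0.0424, 0.2052]
ee_rot: [0.257, 1.57, -2.566]
wrist_force: [0.1, -0.5, 0.9]
width: 0.0943
```

>>> drive_tool:
  commands:
    - [[0, 0, 0, -0.0235], [0, 0, 0, -0.0235], [0, 0, 0, -0.0235], [0, 0, 0, -0.0235], [0, 0, 0, -0.0235], [0, 0, 0, -0.0235], [0, 0, 0, -0.0235], [0, 0, 0, -0.0235], [0, 0, 0, -0.0235], [0, 0, 0, -0.0235], [0, 0, 0, -0.0235], [0, 0, 0, -0.0235], [0, 0, 0, -0.0235], [0, 0, 0, -0.0235], [0, 0, 0, -0.0235], [0, 0, 0, -0.0235], [0, 0, 0, 0]]

```text
time: 3.25
tool_pos: [0.5045, -0.044, 0.205]
ee_rot: [-2.76, 1.57, 3.063]
wrist_force: [-0.6, -0.2, -0.9]
width: 0.094
```

```bash
python3 - <<'E'
from h import *
s=snap('wrist','w1.png');X=cloud(s);Z=X[...,2]
np.savez('/tmp/w1',**s)
m=(np.hypot(X[...,0]-.5036,X[...,1]+.0425)<.14)&(Z>.078)&(Z<.09)&(np.hypot(X[...,0]-.575,X[...,1]+.155)>.06)
q=X[m];r=cv2.minAreaRect((q[:,:2]*1000).astype(np.float32));print(r,len(q),q[:,2].mean())
plan([.5036,-.0425,.056],-26.4)
E
```

```text
((503.70660400390625, -42.85053253173828), (24.03976058959961, 239.09271240234375), 63.49422836303711) 6115 0.0836283004040034
t 3.3 tcp [ 0.5046 -0.044   0.2051] zyaw -26.54 F [0.2 0.3 0. ] w 0.094 j [-0.2  -0.01  1.47 -0.    1.68 -1.31]
shift frac [ 0.5965  0.0037 -0.0058] turn frac -0.0004 deg -0.1 -> rows>= 3.7282479601335132
```

View pics/w1.png

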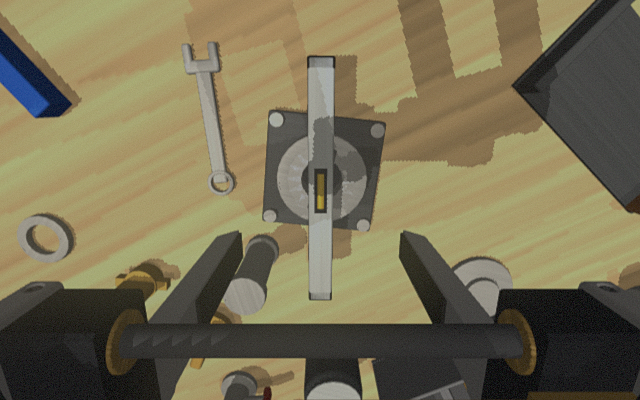

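>>> drive_tool:
  commands:
    - [[0.12, 0.003, -0.003, 0], [0.12, 0, -0.003, 0], [0.12, 0, 0, 0], [0.12, 0, 0, 0], [0.08, 0, 0, 0], [0.036, 0, 0, 0], [0, 0, 0, 0]]

```text
time: 4.0
tool_pos: [0.5027, -0.0425, 0.0551]
ee_rot: [-2.853, 1.568, 2.968]
wrist_force: [-0.1, 0.1, -0.2]
width: 0.0942
```

>>> drive_tool:
  commands:
    - [[0, 0, 0, 0], [0, 0, 0, 0], [0, 0, 0, 0], [0, 0, 0, 0], [0, 0, 0, 0], [0, 0, 0, 0]]
  grip: 0

```text
time: 4.6
tool_pos: [0.5038, -0.0427, 0.0567]
ee_rot: [0.024, 1.57, -0.437]
wrist_force: [-0.2, 0.1, 0.3]
width: 0.0497
```

>>> drive_tool:
  commands:
    - [[0, 0, 0, 0], [0, 0, 0, 0], [0, 0, 0, 0], [0, 0, 0, 0], [0, 0, 0, 0], [0, 0, 0, 0]]

```text
time: 5.2
tool_pos: [0.5036, -0.0429, 0.0564]
ee_rot: [-1.7, 1.57, -2.16]
wrist_force: [-0.9, -0.7, 0.6]
width: 0.0235
```

>>> drive_tool:
  commands:
    - [[-0.04, 0, 0, 0], [-0.1, 0, 0, 0], [-0.15, 0, 0, 0], [-0.15, 0, 0, 0], [-0.15, 0, 0, 0], [-0.11, 0, 0, 0], [0, 0, 0, 0]]

```text
time: 5.9
tool_pos: [0.5059, -0.0429, 0.2369]
ee_rot: [0.288, 1.561, -0.172]
wrist_force: [0.1, -0.7, -2.4]
width: 0.0236
```

```bash
python3 - <<'E'
from h import *
snap('side','s2.png');s=snap('wrist','w2.png')
snap('scene','sc2.png')
# target P: rest x -7 (grasp height z ~ .245)
R0=np.array([.587,.2945]);u=np.array([np.cos(np.radians(22)),np.sin(np.radians(22))])
p=R0-.007*u; plan([*p,.23],22)
E
```

```text
t 6.05 tcp [ 0.5029 -0.0425  0.2295] zyaw -26.37 F [ 0.1 -0.5 -2.9] w 0.0237 j [-0.2  -0.02  1.43  0.    1.73 -1.31]
shift frac [-0.0021  1.3361 -0.3158] turn frac -0.1344 deg -48.4 -> rows>= 8.350794583421447
```

View pics/s2.png

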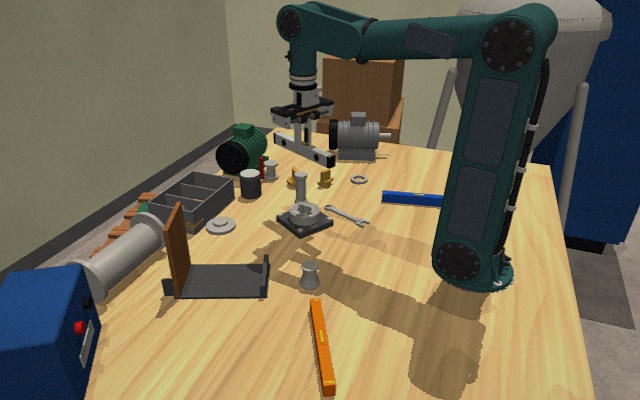

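View pics/w2.png

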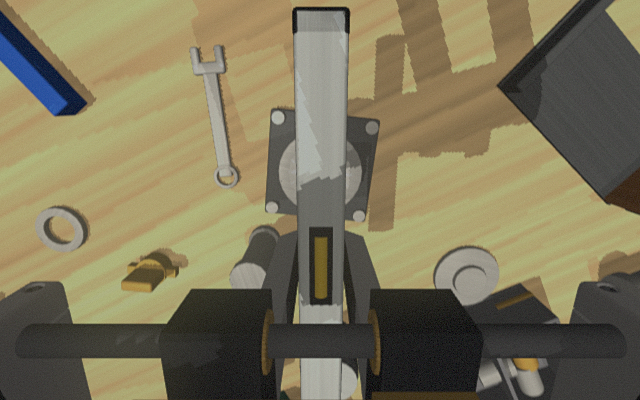

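>>> drive_tool:
  commands:
    - [[0, 0.06, -0.014, 0], [0, 0.12, -0.028, 0], [0, 0.14, -0.033, 0], [0, 0.14, -0.033, 0], [0, 0.14, -0.033, 0], [0, 0.14, -0.033, 0], [0, 0.14, -0.033, 0], [0, 0.14, -0.033, 0], [0, 0.14, -0.033, 0], [0, 0.11, -0.026, 0], [0, 0.066, -0.016, 0], [0, 0, 0, 0]]

```text
time: 7.25
tool_pos: [0.5802, 0.2934, 0.2268]
ee_rot: [-2.404, 1.564, -2.861]
wrist_force: [-0.4, -0.2, -2.5]
width: 0.024
```

>>> drive_tool:
  commands:
    - [[0, 0, 0, -0.01], [0, 0, 0, -0.018], [0, 0, 0, -0.02], [0, 0, 0, -0.02], [0, 0, 0, -0.02], [0, 0, 0, -0.02], [0, 0, 0, -0.016], [0, 0, 0, -0.01], [0, 0, 0, 0], [0, 0, 0, 0]]

```text
time: 8.25
tool_pos: [0.5811, 0.2905, 0.23]
ee_rot: [-3.006, 1.568, -2.626]
wrist_force: [0.4, -0.9, -2.6]
width: 0.0239
```

```bash
cat > lv.py <<'E'
from h import *
import sys
R0=np.array([.587,.2945]);u=np.array([np.cos(np.radians(22)),np.sin(np.radians(22))]);w=np.array([-u[1],u[0]])
def go(px,gz):
    p=R0+px*u; plan([*p,gz-.019],22)
def where():
    o=robot.get_obs(); d=o['tool_pos'][:2]-R0; print('rest x',(d@u).round(4),'y',(d@w).round(4),'grasp z',(o['tool_pos'][2]+.019).round(4))
E
python3 - <<'E'
from lv import *
snap('side','s3.png');snap('wrist','w3.png')
where();go(-.007,.228)
E
```

```text
rest x -0.0066 y -0.0012 grasp z 0.2497
t 8.35 tcp [0.5813 0.2909 0.2307] zyaw 21.79 F [-0.6 -0.6 -2.9] w 0.0238 j [ 0.38  0.31  1.06 -0.    1.77 -1.57]
shift frac [ 0.0867  0.0047 -0.0015] turn frac -0.0006 deg -0.2 -> rows>= 0.5416112412361923
```

View pics/s3.png

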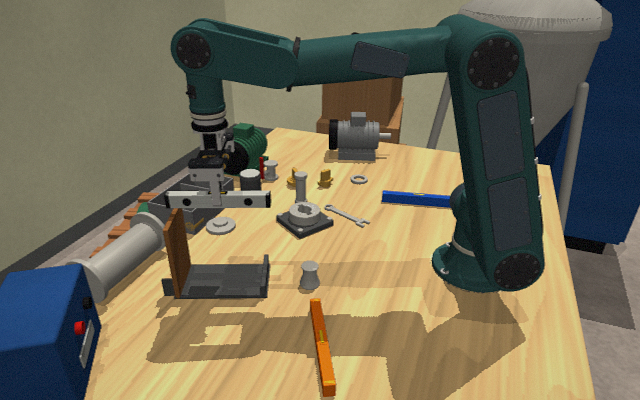

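View pics/w3.png

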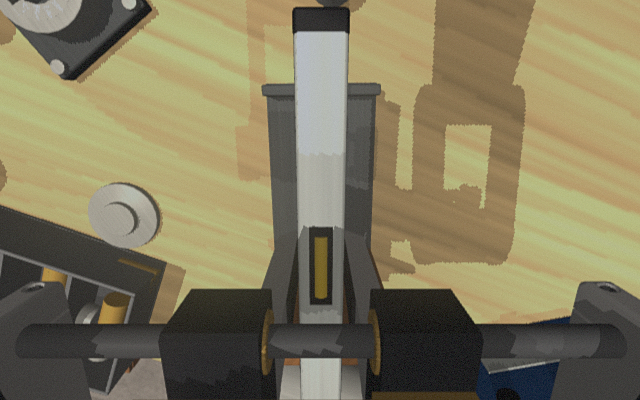

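>>> drive_tool:
  commands:
    - [[0.04, 0.004, 0, 0], [0.04, 0, 0, 0], [0.02, 0, 0, 0], [0.02, 0, -0.002, 0], [0.02, 0, -0.003, 0], [0.02, 0, -0.003, 0], [0.02, 0, -0.003, 0], [0, 0, 0, 0]]

```text
time: 9.15
tool_pos: [0.5788, 0.2915, 0.1857]
ee_rot: [-0.066, 1.57, 0.315]
wrist_force: [-0.1, 0.3, -0.4]
width: 0.0238
```

```bash
python3 - <<'E'
from lv import *
snap('side','s4.png');where();go(-.0093,.1876)
i=cv2.imread('pics/s4.png')[130:320,100:320];cv2.imwrite('pics/s4c.png',cv2.resize(i,None,fx=3,fy=3))
E
```

```text
rest x -0.0088 y 0.0003 grasp z 0.205
t 9.2 tcp [0.5787 0.2915 0.186 ] zyaw 21.87 F [ 0.8  0.7 -1.5] w 0.0238 j [ 0.38  0.31  1.15 -0.    1.68 -1.57]
shift frac [ 0.0695 -0.0013 -0.002 ] turn frac -0.0004 deg -0.1 -> rows>= 0.4341109296391346
```

View pics/s4c.png

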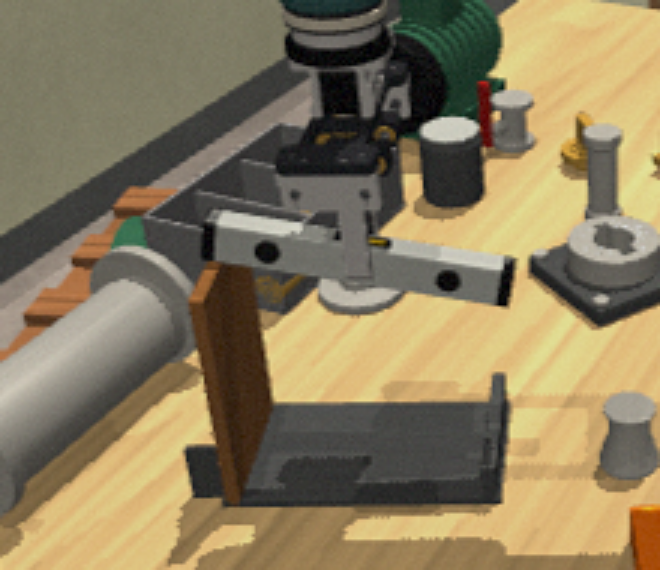

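The level is pivoting in the grip against the board's top edge, with almost no force, so I carry on along the arc.

>>> drive_tool:
  commands:
    - [[0.03, 0, 0, 0], [0.03, 0, 0, 0], [0.03, 0, 0.003, 0], [0.03, 0, 0.006, 0], [0.03, 0, 0.01, 0], [0.03, 0, 0.012, 0], [0.03, 0, 0.014, 0], [0.02, 0, 0.01, 0], [0.02, 0, 0.01, 0], [0, 0, 0, 0], [0, 0, 0, 0]]

```text
time: 10.3
tool_pos: [0.5937, 0.2974, 0.1231]
ee_rot: [-3.012, 1.57, -2.63]
wrist_force: [-0.2, -0.2, -2.6]
width: 0.0237
```

```bash
python3 - <<'E'
from lv import *
s=snap('side','s5.png');where()
i=cv2.imread('pics/s5.png')[130:320,100:320];cv2.imwrite('pics/s5c.png',cv2.resize(i,None,fx=3,fy=3))
X=cloud(s);d=X[...,:2]-R0;a=d@u;b=d@w;Z=X[...,2]
m=(b>.005)&(b<.03)&(a>-.12)&(a<.12)&(Z>.045)&(Z<.30)
rgb=s['pixels'].astype(int);m&=(abs(rgb[...,0]-rgb[...,2])<60)&(rgb.sum(-1)>300)
q=np.c_[a[m],Z[m]]*1000;print(cv2.minAreaRect(q.astype(np.float32)),len(q))
E
```

```text
rest x 0.0073 y 0.0002 grasp z 0.1423
((19.267681121826172, 163.9932403564453), (260.53375244140625, 135.13687133789062), 73.89008331298828) 1023
```

View pics/s5c.png

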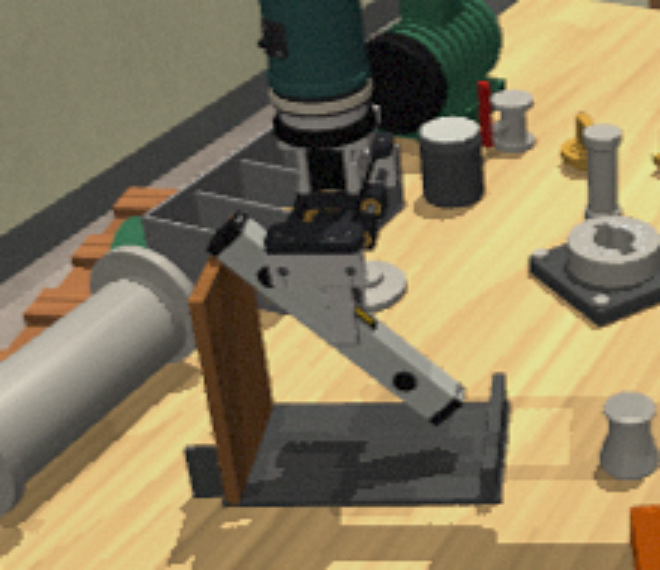

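>>> drive_tool:
  commands:
    - [[0.012, 0, 0.009, 0], [0.012, 0, 0.009, 0], [0.012, 0, 0.009, 0], [0.012, 0, 0.009, 0], [0, 0, 0, 0], [0, 0, 0, 0]]

```text
time: 10.95
tool_pos: [0.6023, 0.3009, 0.1116]
ee_rot: [-0.302, 1.571, 0.079]
wrist_force: [-0.6, -0.4, -1.2]
width: 0.0238
```

```bash
cat > an.py <<'E'
from lv import *
import sys
def ang(f):
    s=snap('side',f);where()
    i=cv2.imread('pics/'+f)[130:320,100:320];cv2.imwrite('pics/c'+f,cv2.resize(i,None,fx=3,fy=3))
    o=robot.get_obs();d0=o['tool_pos'][:2]-R0;P=np.array([d0@u,o['tool_pos'][2]+.019])
    X=cloud(s);d=X[...,:2]-R0;a=d@u;b=d@w-d0@w;Z=X[...,2]
    best=None
    m=(abs(b-.012)<.006)&(a>-.12)&(a<.12)&(Z>.01)&(Z<.30)
    q=np.c_[a[m],Z[m]]; e=np.array([.7,.7])
    for k in range(8):
        n=np.array([-e[1],e[0]]); r=q-P; k2=(abs(r@n+.008)<.022)
        Q=q[k2]; c=Q.mean(0); e=np.linalg.svd(Q-c,full_matrices=False)[2][0]; e*=np.sign(e[0])
    n=np.array([-e[1],e[0]]); t=(Q-P)@e; h=(Q-P)@n
    print('angle',np.degrees(np.arctan2(e[1],e[0])),'along',np.percentile(t,[0.5,99.5]),'perp',np.percentile(h,[1,99]),len(Q))
    cen=P+e*(np.percentile(t,[.5,99.5]).mean())+n*(np.percentile(h,[1,99]).mean());print('centre',cen, 'ends',cen-.12*e,cen+.12*e)
ang(sys.argv[1])
E
python3 an.py s6.png
```

```text
rest x 0.0165 y 0.0002 grasp z 0.1306
angle 52.2998395301792 along [-0.11752211  0.12073756] perp [-0.02686749  0.01192075] 941
centre [0.02343151 0.12730808] ends [-0.049952    0.03236146] [0.09681502 0.2222547 ]
```

View pics/cs6.png

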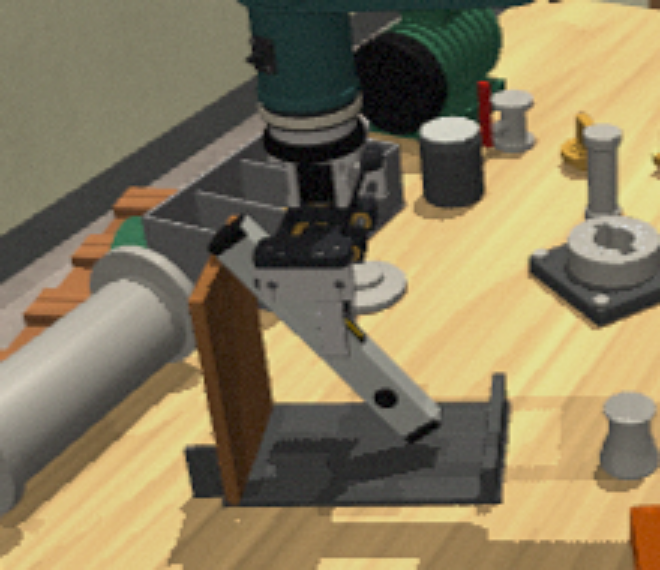

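>>> drive_tool:
  commands:
    - [[-0.006, 0, -0.03, 0], [0, 0, -0.04, 0], [0, 0, -0.03, 0], [0, 0, -0.022, 0], [0.02, 0, 0, 0], [0.02, 0, 0, 0], [0.012, 0, 0, 0], [0, 0, 0, 0]]

```text
time: 11.8
tool_pos: [0.5734, 0.2893, 0.0991]
ee_rot: [-3.109, 1.569, -2.728]
wrist_force: [-0.4, 0.3, -3.3]
width: 0.0234
```

```bash
python3 an.py s7.png
```

```text
rest x -0.0143 y 0.0003 grasp z 0.1186
angle 52.45015200668667 along [-0.11835225  0.12012068] perp [-0.02522843  0.0108078 ] 920
centre [-0.00808238  0.11491766] ends [-0.08121655  0.01977885] [0.06505179 0.21005647]
```

View pics/cs7.png

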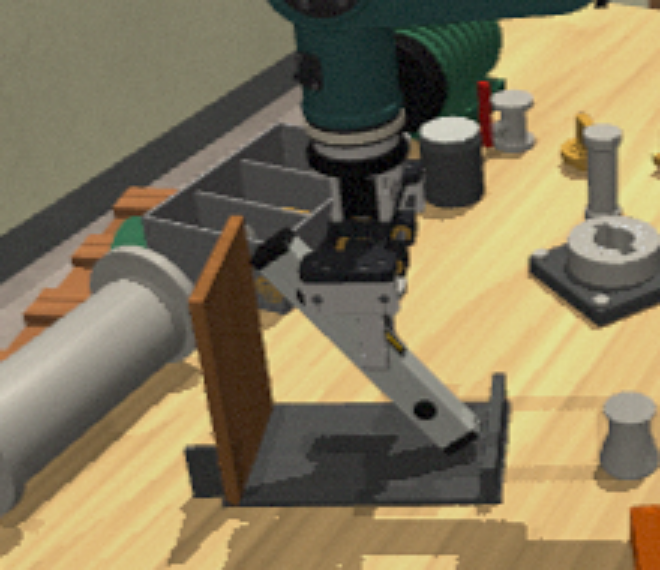

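>>> drive_tool:
  commands:
    - [[0.014, 0, 0, 0], [0.008, 0, 0.01, 0], [0.008, 0, 0.01, 0], [0.006, 0, 0.01, 0], [0, 0, 0, 0], [0, 0, 0, 0]]

```text
time: 12.45
tool_pos: [0.5826, 0.293, 0.0939]
ee_rot: [-0.014, 1.565, 0.368]
wrist_force: [2.5, 0.3, 6.3]
width: 0.024
```

```bash
python3 an.py s8.png
```

```text
rest x -0.0046 y 0.0002 grasp z 0.1129
angle 47.582469441802104 along [-0.11872679  0.13706488] perp [-0.02563951  0.01297358] 975
centre [0.0062169  0.11539629] ends [-0.07472649  0.02680641] [0.0871603  0.20398617]
```

View pics/cs8.png

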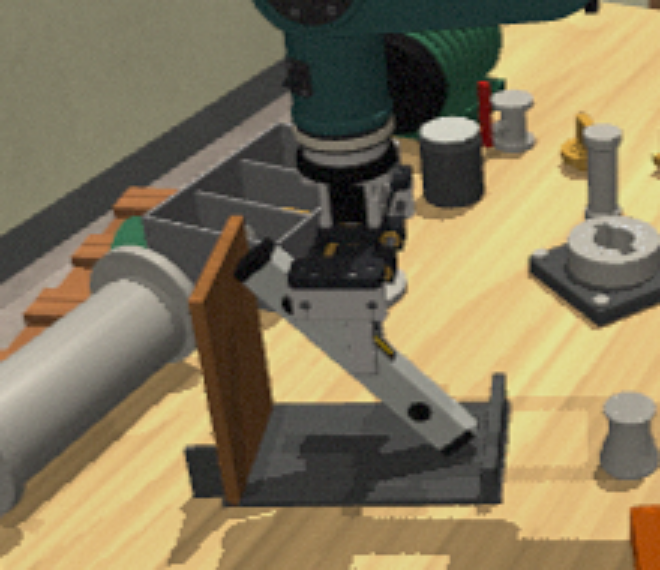

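>>> drive_tool:
  commands:
    - [[0.006, 0, -0.006, 0], [0.008, 0, -0.006, 0], [0.006, 0, -0.002, 0], [0, 0, 0, 0], [0, 0, 0, 0]]

```text
time: 13.0
tool_pos: [0.583, 0.2931, 0.0932]
ee_rot: [-0.003, 1.554, 0.379]
wrist_force: [5.2, 2.6, 12.3]
width: 0.0235
```

```bash
python3 an.py s9.png
```

```text
rest x -0.0042 y 0.0002 grasp z 0.1122
angle 47.702260956485425 along [-0.11822102  0.13798256] perp [-0.0257665   0.01302487] 994
centre [0.00718838 0.11523428] ends [-0.07356962  0.02647536] [0.08794638 0.2039932 ]
```

View pics/cs9.png

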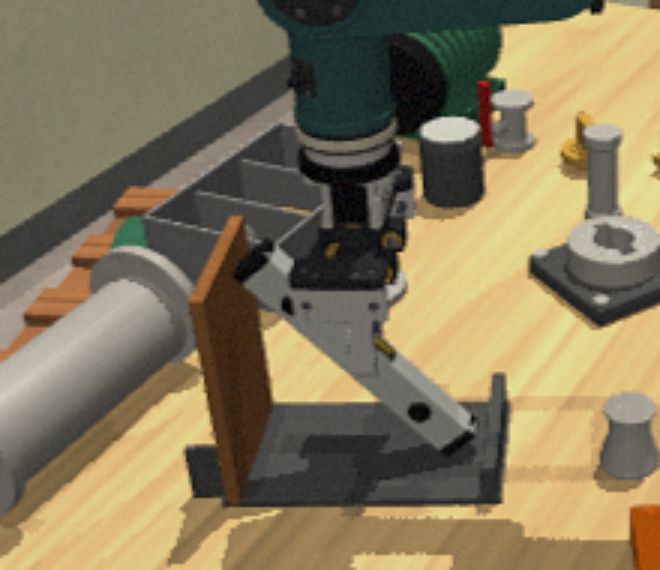

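>>> drive_tool:
  commands:
    - [[-0.02, 0, 0, 0], [0, 0, -0.02, 0], [0, 0, -0.02, 0], [0, 0, 0, 0]]

```text
time: 13.45
tool_pos: [0.573, 0.2891, 0.0945]
ee_rot: [-0.004, 1.556, 0.377]
wrist_force: [9.1, 4.6, 4.0]
width: 0.0236
```

```bash
python3 an.py s10.png
```

```text
rest x -0.0149 y 0.0002 grasp z 0.1135
angle 49.32342483944657 along [-0.11805902  0.12078587] perp [-0.02409239  0.01218185] 960
centre [-0.00953792  0.11064215] ends [-0.08775253  0.01963405] [0.06867669 0.20165026]
```

View pics/cs10.png

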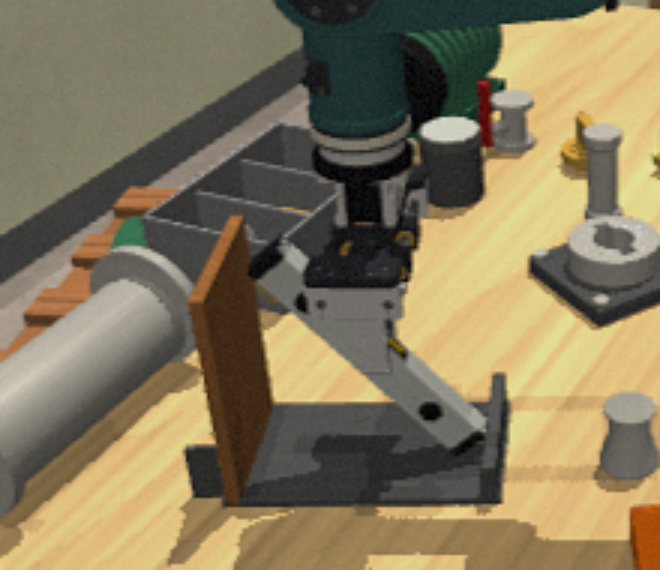

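>>> drive_tool:
  commands:
    - [[0.006, 0, 0.014, 0], [0.008, 0, 0.014, 0], [0.008, 0, 0.012, 0], [0, 0, 0, 0], [0, 0, 0, 0]]

```text
time: 14.0
tool_pos: [0.5802, 0.292, 0.089]
ee_rot: [-0.016, 1.562, 0.366]
wrist_force: [4.4, 2.3, 8.2]
width: 0.0235
```

```bash
python3 an.py s11.png
```

```text
rest x -0.0073 y 0.0002 grasp z 0.1079
angle 44.32188496440609 along [-0.11712788  0.14392787] perp [-0.02543379  0.01279203] 1023
centre [0.00670663 0.11277195] ends [-0.07914448  0.02892932] [0.09255774 0.19661458]
```

View pics/cs11.png

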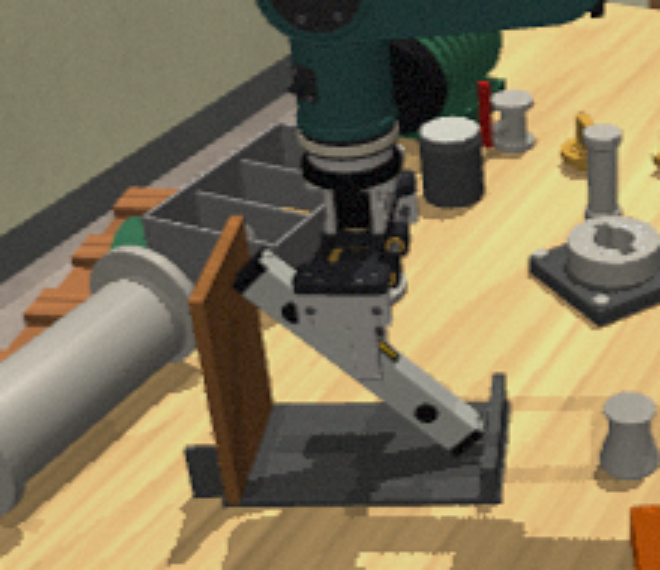

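>>> drive_tool:
  commands:
    - [[0, 0, 0, 0], [0, 0, 0, 0], [0, 0, 0, 0], [0, 0, 0, 0], [0, 0, 0, 0], [0, 0, 0, 0], [0, 0, 0, 0], [0, 0, 0, 0]]
  grip: 1

```text
time: 14.85
tool_pos: [0.5775, 0.2909, 0.086]
ee_rot: [-2.023, 1.571, -1.641]
wrist_force: [0.1, 0.5, 0.5]
width: 0.0843
```

>>> drive_tool:
  commands:
    - [[-0.06, 0, 0, 0], [-0.12, 0, 0, 0], [-0.15, 0, 0, 0], [-0.15, 0, 0, 0], [0, 0, 0, 0], [0, 0, 0, 0]]

```text
time: 15.45
tool_pos: [0.5782, 0.2913, 0.2086]
ee_rot: [-0.032, 1.566, 0.349]
wrist_force: [-0.3, 0.4, -0.2]
width: 0.0937
```

```bash
cat > lf.py <<'E'
from lv import *
s=snap('side','s12.png');st()
i=cv2.imread('pics/s12.png')[130:320,100:320];cv2.imwrite('pics/cs12.png',cv2.resize(i,None,fx=3,fy=3))
X=cloud(s);d=X[...,:2]-R0;a=d@u;b=d@w;Z=X[...,2]
rgb=s['pixels'].astype(int)
m=(abs(b-.012)<.006)&(a>-.096)&(a<.096)&(Z>.008)&(Z<.21)
q=np.c_[a[m],Z[m]]*1000
n=np.array([-.707,.707]);q=q[abs((q-[0,101])@n)<22]
print(cv2.minAreaRect(q.astype(np.float32)),len(q))
m=(Z>.06)&(a>-.05)&(a<.05)&(abs(b)<.06)&(rgb.sum(-1)>300);print('y',np.percentile(b[m],[2,50,98]))
np.savez('/tmp/w12',**snap('wrist','w12.png'));np.savez('/tmp/sc12',**snap('scene','sc12.png'))
E
python3 lf.py
```

```text
t 15.5 tcp [0.5774 0.2909 0.2062] zyaw 21.86 F [-0.3  0.2 -0.3] w 0.0941 j [ 0.38  0.3   1.11 -0.    1.72 -1.57]
((-4.113304138183594, 98.42951965332031), (252.8443145751953, 39.57208251953125), 45.39946746826172) 1235
y [-0.0092295   0.01284342  0.05967697]
```

View pics/cs12.png

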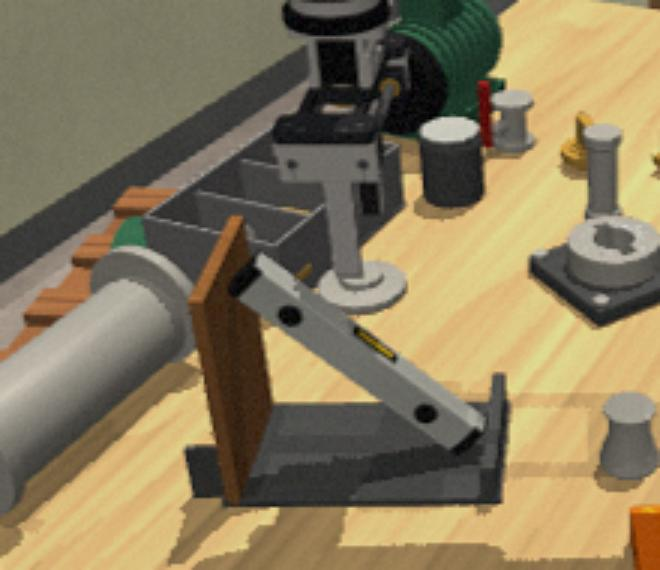

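View pics/sc12.png

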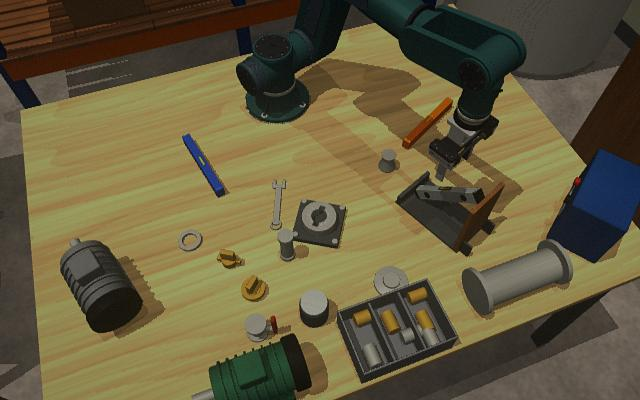

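The level leans in the rest with its foot at the stop and its top on the board. Next I hover over the housing to find the bore and slots.

```bash
python3 - <<'E'
from h import *
plan([.47,-.10,.25],-120)
E
```

```text
t 15.6 tcp [0.5767 0.2906 0.204 ] zyaw 21.87 F [-0.2 -1.  -0.3] w 0.094 j [ 0.38  0.31  1.12 -0.    1.72 -1.57]
shift frac [-0.1805 -1.2912 -0.9786] turn frac 0.3941 deg 141.9 -> rows>= 17.733516954259663
```

>>> drive_tool:
  commands:
    - [[-0.09, 0, 0, 0], [-0.09, -0.07, -0.05, 0], [0, -0.122, -0.093, 0], [0, -0.122, -0.093, 0], [0, -0.122, -0.093, 0], [0, -0.122, -0.093, 0], [0, -0.122, -0.093, 0], [0, -0.122, -0.093, 0], [0, -0.122, -0.093, 0], [0, -0.122, -0.093, 0], [0, -0.122, -0.093, 0], [0, -0.122, -0.093, 0]]

```text
time: 16.8
tool_pos: [0.4688, -0.1007, 0.2491]
ee_rot: [2.453, 1.568, 2.835]
wrist_force: [-0.3, -1.8, -0.3]
width: 0.094
```

>>> drive_tool:
  commands:
    - [[0, 0, 0, 0.0232], [0, 0, 0, 0.0232], [0, 0, 0, 0.0232], [0, 0, 0, 0.0232], [0, 0, 0, 0.0232], [0, 0, 0, 0.0232], [0, 0, 0, 0.0232], [0, 0, 0, 0.0232], [0, 0, 0, 0.0232], [0, 0, 0, 0.0232], [0, 0, 0, 0.0232], [0, 0, 0, 0.0232], [0, 0, 0, 0.0232], [0, 0, 0, 0.0232], [0, 0, 0, 0.0232], [0, 0, 0, 0.0232], [0, 0, 0, 0.0232], [0, 0, 0, 0], [0, 0, 0, 0], [0, 0, 0, 0]]
  grip: 0.5

```text
time: 18.8
tool_pos: [0.4699, -0.0995, 0.2503]
ee_rot: [-1.327, 1.569, 2.861]
wrist_force: [-0.1, -0.5, 0.1]
width: 0.0471
```

```bash
cat > bo.py <<'E'
from h import *
import sys
s=snap('wrist',sys.argv[1]);st();X=cloud(s);Z=X[...,2];np.savez('/tmp/w13',**s)
d=np.hypot(X[...,0]-.503,X[...,1]+.042)
q=X[(d<.06)&(abs(Z-.05)<.004)];print('collar',cv2.minEnclosingCircle((q[:,:2]*1000).astype(np.float32)),len(q),q[:,2].mean())
c=np.array([.503,-.042])
# fit outer edge: for each angle max radius
for k in range(3):
    r=q[:,:2]-c;rr=np.hypot(*r.T);th=np.arctan2(r[:,1],r[:,0]);B=((th+np.pi)/(2*np.pi)*48).astype(int)%48
    E=np.array([q[B==b][np.argmax(rr[B==b]),:2] for b in range(48) if (B==b).any()])
    A=np.c_[2*E,np.ones(len(E))];sol=np.linalg.lstsq(A,(E**2).sum(1),rcond=None)[0];c=sol[:2];R=np.sqrt(sol[2]+c@c)
print('outer circle',c,R)
r=q[:,:2]-c;rr=np.hypot(*r.T);th=np.degrees(np.arctan2(r[:,1],r[:,0]))
for a in range(-180,180,10):
    m=abs((th-a+180)%360-180)<5; print(a,(np.percentile(rr[m],3)*1000).round(1) if m.any() else None,end='; ')
q=X[(d<.1)&(abs(Z-.02)<.004)];print('\nflange',cv2.minAreaRect((q[:,:2]*1000).astype(np.float32)),len(q))
X2=X
for nm2,cx in (('b1',(.53,-.30)),):
    dd=np.hypot(X[...,0]-cx[0],X[...,1]-cx[1])<.045
    q=X[dd&(Z>.056)&(Z<.068)]
    if len(q)>4:print('wing',cv2.minAreaRect((q[:,:2]*1000).astype(np.float32)),len(q))
E
python3 bo.py w13.png
```

```text
t 18.85 tcp [ 0.47   -0.0995  0.2505] zyaw -120.03 F [-0.6 -0.1 -0.7] w 0.0472 j [-0.33 -0.07  1.44 -0.    1.77  0.2 ]
collar ((502.0824890136719, -40.010562896728516), 47.98113250732422) 4207 0.049461367599783305
outer circle [ 0.50206236 -0.03994689] 0.04758561655705289
-180 22.6; -170 22.9; -160 22.5; -150 23.2; -140 22.8; -130 23.3; -120 22.5; -110 22.9; -100 23.0; -90 22.8; -80 22.8; -70 23.0; -60 24.1; -50 34.2; -40 34.3; -30 33.8; -20 24.4; -10 23.0; 0 22.9; 10 22.7; 20 22.9; 30 22.8; 40 23.1; 50 22.8; 60 23.2; 70 22.7; 80 23.0; 90 23.1; 100 22.6; 110 23.5; 120 24.0; 130 34.1; 140 34.0; 150 34.5; 160 24.7; 170 23.5; 
flange ((502.0854797363281, -39.92425537109375), (129.8998565673828, 129.920166015625), 57.5727653503418) 6576
wing ((532.7474975585938, -293.92529296875), (15.867935180664062, 13.420483589172363), 56.478851318359375) 127
```

View pics/w13.png

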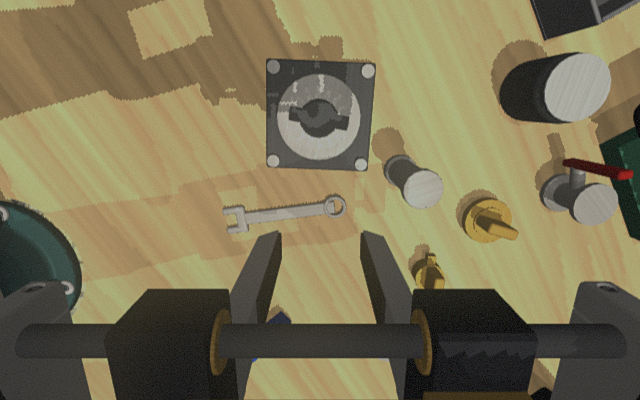

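```bash
python3 - <<'E'
from h import *
s=dict(np.load('/tmp/w13.npz'));X=cloud(s);Z=X[...,2];c=np.array([.5021,-.0400])
r=X[...,:2]-c;rr=np.hypot(r[...,0],r[...,1]);m=(rr>.025)&(rr<.033)&(Z<.045)
th=np.arctan2(r[...,1],r[...,0])[m];z=np.exp(2j*th).mean();print('slot',np.degrees(np.angle(z))/2,abs(z),m.sum())
m2=(rr>.0255)&(rr<.0325)&(abs(Z-.05)<.004);th2=np.degrees(np.arctan2(r[...,1],r[...,0])[m2]);h=np.sort(th2%180);i=np.argmax(np.diff(h));print('gap',h[i],h[i+1],(h[i]+h[i+1])/2)
plan([.526,-.304,.20],-120)
E
```

```text
slot -40.00910497527954 0.940417342121824 193
gap 124.59225744113155 155.08170590906067 139.83698167509613
t 18.85 tcp [ 0.47   -0.0995  0.2505] zyaw -120.03 F [-0.6 -0.1 -0.7] w 0.0472 j [-0.33 -0.07  1.44 -0.    1.77  0.2 ]
shift frac [0.2016 0.6034 0.596 ] turn frac -0.0001 deg -0.0 -> rows>= 3.771146916855344
```

Slot line at -40° world, bore at (0.5021, -0.0400). On to the bush.

>>> drive_tool:
  commands:
    - [[0, 0.08, 0.08, 0], [0, 0.12, 0.12, 0], [0.05, 0.12, 0.12, 0], [0.05, 0.12, 0.12, 0], [0.05, 0.1, 0.1, 0], [0.05, 0.063, 0.056, 0], [0, 0, 0, 0], [0, 0, 0, 0]]

```text
time: 19.65
tool_pos: [0.5256, -0.3039, 0.2004]
ee_rot: [-1.896, 1.569, 2.29]
wrist_force: [0.4, 0.3, -0.6]
width: 0.0474
```

```bash
cat > bu.py <<'E'
from h import *
import sys
s=snap('wrist',sys.argv[1]);st();X=cloud(s);Z=X[...,2]
dd=np.hypot(X[...,0]-.526,X[...,1]+.304)<.045
q=X[dd&(Z>.058)&(Z<.066)];r=cv2.minAreaRect((q[:,:2]*1000).astype(np.float32));print('wing',r,len(q),np.median(q[:,2]))
q=X[dd&(Z>.021)&(Z<.027)];print('lug',cv2.minAreaRect((q[:,:2]*1000).astype(np.float32)),len(q),q[:,2].mean())
E
python3 bu.py w14.png
```

```text
t 19.7 tcp [ 0.5259 -0.3035  0.2015] zyaw -120.07 F [ 0.7  0.5 -0.3] w 0.0474 j [-0.62  0.22  1.23  0.    1.69 -0.09]
wing ((526.9822387695312, -304.0174865722656), (37.03113555908203, 13.808305740356445), 57.686363220214844) 477 0.061111816108986194
lug ((527.3187866210938, -303.6217956542969), (59.63306427001953, 39.36921310424805), 30.348281860351562) 669 0.024993917704593097
```

View pics/w14.png

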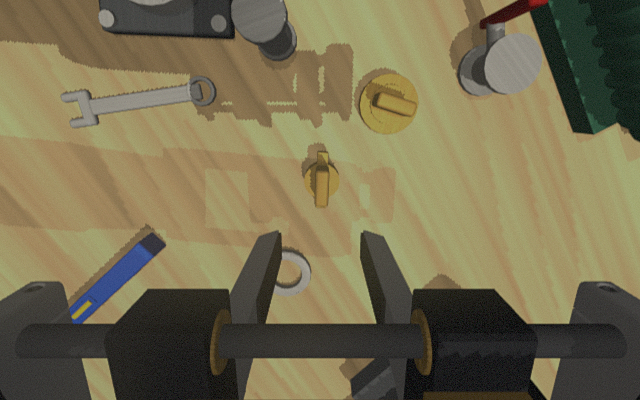

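>>> drive_tool:
  commands:
    - [[0.1, 0.004, 0, 0.0053], [0.12, 0, 0, 0], [0.12, 0, 0, 0], [0.12, 0, 0, 0], [0.1, 0, 0, 0], [0.07, 0, 0, 0], [0.04, 0, 0, 0], [0, 0, 0, 0], [0, 0, 0, 0]]

```text
time: 20.6
tool_pos: [0.5276, -0.3046, 0.0351]
ee_rot: [1.531, 1.568, -0.598]
wrist_force: [0.0, 0.1, -0.4]
width: 0.0468
```

>>> drive_tool:
  commands:
    - [[0, 0, 0, 0], [0, 0, 0, 0], [0, 0, 0, 0], [0, 0, 0, 0], [0, 0, 0, 0], [0, 0, 0, 0], [0, 0, 0, 0]]
  grip: 0

```text
time: 21.3
tool_pos: [0.5266, -0.3046, 0.0337]
ee_rot: [-0.605, 1.571, -2.734]
wrist_force: [-0.2, 0.9, 1.4]
width: 0.0137
```

```bash
python3 - <<'E'
from h import *
s=snap('wrist','w15.png');st()
E
```

```text
t 21.35 tcp [ 0.5266 -0.3047  0.0337] zyaw -122.03 F [-1.6 -0.3  1.8] w 0.0138 j [-0.62  0.31  1.46 -0.    1.37 -0.06]
```

View pics/w15.png

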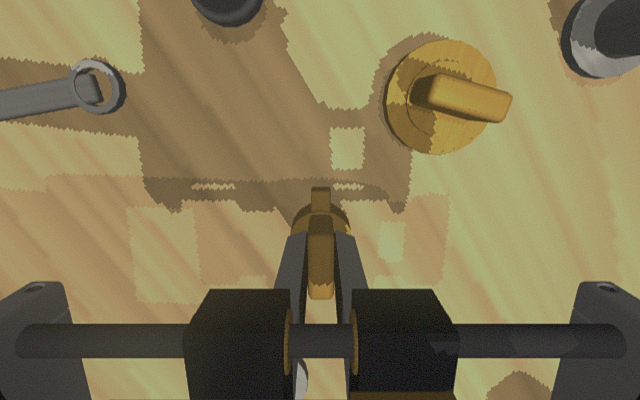

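>>> drive_tool:
  commands:
    - [[-0.04, 0, 0, 0], [-0.1, 0, 0, 0], [-0.14, 0, 0, 0], [-0.14, 0, 0, 0], [-0.1, 0, 0, 0], [-0.04, 0, 0, 0], [0, 0, 0, 0], [0, 0, 0, 0]]

```text
time: 22.15
tool_pos: [0.5259, -0.3041, 0.1713]
ee_rot: [-1.604, 1.567, 2.549]
wrist_force: [0.5, -0.1, -4.3]
width: 0.014
```

```bash
python3 - <<'E'
from h import *
plan([.5021,-.04,.174],-40)
E
```

```text
t 22.15 tcp [ 0.5259 -0.3041  0.1713] zyaw -122.03 F [ 0.5 -0.1 -4.3] w 0.014 j [-0.62  0.23  1.28 -0.    1.64 -0.06]
shift frac [-0.0083 -0.6409 -0.8451] turn frac -0.2279 deg -82.0 -> rows>= 10.253297273034136
```

>>> drive_tool:
  commands:
    - [[0, -0.04, -0.05, 0], [0, -0.08, -0.105, 0], [0, -0.1, -0.135, 0], [0, -0.1, -0.135, 0], [0, -0.1, -0.135, 0], [0, -0.1, -0.135, 0], [0, -0.08, -0.1, 0], [0, -0.04, -0.05, 0], [0, 0, 0, 0]]

```text
time: 23.05
tool_pos: [0.5013, -0.0373, 0.1719]
ee_rot: [-1.554, 1.567, 2.604]
wrist_force: [-0.0, -0.0, -3.7]
width: 0.0136
```

>>> drive_tool:
  commands:
    - [[0, 0, 0, -0.012], [0, 0, 0, -0.022], [0, 0, 0, -0.022], [0, 0, 0, -0.022], [0, 0, 0, -0.022], [0, 0, 0, -0.022], [0, 0, 0, -0.022], [0, 0, 0, -0.022], [0, 0, 0, -0.022], [0, 0, 0, -0.022], [0, 0, 0, -0.018], [0, 0, 0, 0], [0, 0, 0, 0]]

```text
time: 24.35
tool_pos: [0.5025, -0.0409, 0.1726]
ee_rot: [-2.495, 1.569, 3.088]
wrist_force: [0.5, 0.3, -3.5]
width: 0.0137
```

```bash
python3 - <<'E'
from h import *
s=snap('wrist','w16.png')
np.savez('/tmp/w16',**s)
plan([.5021,-.04,.09],-40)
X=cloud(s);Z=X[...,2]
d=np.hypot(X[...,0]-.502,X[...,1]+.04)
q=X[(d<.06)&(Z>.1+.025)&(Z<.22)]
print(len(q))
q=X[(d<.1)&(abs(Z-.02)<.004)];print('flange',cv2.minAreaRect((q[:,:2]*1000).astype(np.float32)),len(q))
E
```

```text
t 24.4 tcp [ 0.5026 -0.0409  0.1728] zyaw -40.09 F [ 0.5 -1.2 -4.2] w 0.0139 j [-0.19 -0.01  1.53 -0.    1.62 -1.06]
shift frac [ 0.3311  0.0015 -0.0036] turn frac -0.0002 deg -0.1 -> rows>= 2.0695573847021076
5386
flange ((500.99456787109375, -40.054412841796875), (129.98760986328125, 129.38735961914062), 57.55098342895508) 7040
```

View pics/w16.png

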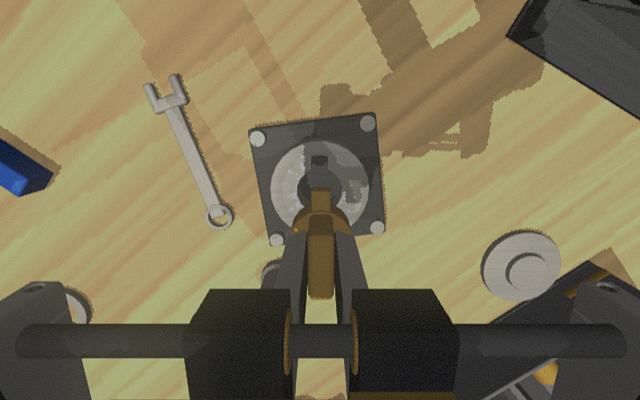

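>>> drive_tool:
  commands:
    - [[0.1, 0, -0.002, 0], [0.12, 0, 0, 0], [0.08, 0, 0, 0], [0.03, 0, 0, 0], [0.02, 0, 0, 0], [0.02, 0, 0, 0], [0.012, 0, 0, 0], [0, 0, 0, 0]]

```text
time: 25.2
tool_pos: [0.5027, -0.0407, 0.0794]
ee_rot: [-0.421, 1.57, -1.118]
wrist_force: [-2.6, -0.9, 1.6]
width: 0.0139
```

```bash
python3 - <<'E'
from h import *
snap('scene','sc17.png');i=cv2.imread('pics/sc17.png')[150:290,240:400];cv2.imwrite('pics/sc17c.png',cv2.resize(i,None,fx=4,fy=4,interpolation=cv2.INTER_CUBIC))
plan([.5016,-.04,.0537],-40)
E
```

```text
t 25.25 tcp [ 0.5027 -0.0407  0.0793] zyaw -39.96 F [-2.9 -0.6  2. ] w 0.0138 j [-0.19  0.05  1.67 -0.    1.43 -1.07]
shift frac [ 0.1024 -0.0008 -0.0053] turn frac 0.0001 deg 0.0 -> rows>= 0.6402013060424178
```

View pics/sc17c.png

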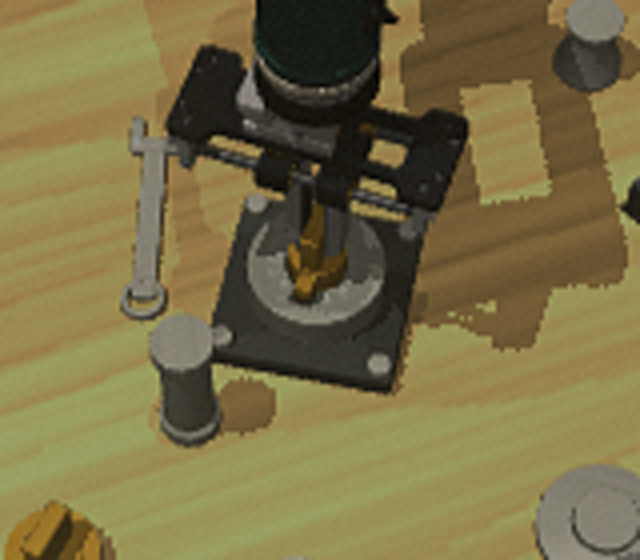

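>>> drive_tool:
  commands:
    - [[0, 0, -0.005, 0], [0.006, 0, 0, 0], [0.006, 0, 0, 0], [0.006, 0, 0, 0], [0, 0, 0, 0]]

```text
time: 25.75
tool_pos: [0.501, -0.0396, 0.0724]
ee_rot: [-2.399, 1.569, -3.097]
wrist_force: [-1.8, -2.2, -2.9]
width: 0.0136
```

>>> drive_tool:
  commands:
    - [[0.004, 0, 0, 0], [0.004, 0, 0, 0], [0.004, 0, 0, 0], [0.004, 0, 0, 0], [0, 0, 0, 0]]

```text
time: 26.25
tool_pos: [0.5011, -0.0397, 0.0691]
ee_rot: [-2.269, 1.569, -2.966]
wrist_force: [-5.8, -2.3, -2.8]
width: 0.0134
```

>>> drive_tool:
  commands:
    - [[0.004, -0.002, -0.001, 0], [0.006, 0, 0, 0], [0.006, 0, 0, 0], [0.006, 0, 0, 0], [0, 0, 0, 0]]

```text
time: 26.75
tool_pos: [0.5011, -0.0397, 0.0635]
ee_rot: [-2.69, 1.57, 2.896]
wrist_force: [-3.9, -0.6, -3.3]
width: 0.0139
```

>>> drive_tool:
  commands:
    - [[0.006, -0.001, -0.001, 0], [0.008, 0, 0, 0], [0.008, 0, 0, 0], [0.006, 0, 0, 0], [0, 0, 0, 0]]

```text
time: 27.25
tool_pos: [0.501, -0.0397, 0.0566]
ee_rot: [1.097, 1.57, 0.4]
wrist_force: [-2.6, -0.9, -3.9]
width: 0.0144
```

>>> drive_tool:
  commands:
    - [[0.006, 0, 0, 0], [0.004, 0, 0, 0], [0, 0, 0, 0]]

```text
time: 27.55
tool_pos: [0.501, -0.0398, 0.0543]
ee_rot: [0.883, 1.57, 0.186]
wrist_force: [-3.7, -0.3, -3.5]
width: 0.0139
```

>>> drive_tool:
  commands:
    - [[0, 0, 0, 0], [0, 0, 0, 0], [0, 0, 0, 0], [0, 0, 0, 0], [0, 0, 0, 0]]
  grip: 0.5

```text
time: 28.05
tool_pos: [0.5014, -0.0398, 0.0549]
ee_rot: [0.591, 1.569, -0.106]
wrist_force: [0.0, 0.3, -0.5]
width: 0.0465
```

>>> drive_tool:
  commands:
    - [[-0.03, 0, 0, 0], [-0.1, 0, 0, 0], [-0.15, 0, 0, 0], [-0.15, 0, 0, 0], [-0.1, 0, 0, 0], [0, 0, 0, 0], [0, 0, 0, 0]]

```text
time: 28.75
tool_pos: [0.501, -0.0398, 0.1873]
ee_rot: [0.465, 1.57, -0.232]
wrist_force: [-0.7, 0.7, -0.2]
width: 0.0471
```

```bash
python3 - <<'E'
from h import *
s=snap('wrist','w18.png');st();X=cloud(s);Z=X[...,2]
d=np.hypot(X[...,0]-.5016,X[...,1]+.04)
q=X[(d<.04)&(Z>.065)&(Z<.12)];print('wing',cv2.minAreaRect((q[:,:2]*1000).astype(np.float32)),len(q),'top z',np.percentile(q[:,2],[5,50,95]))
q=X[(d<.06)&(abs(Z-.05)<.003)];print('collar z',q[:,2].mean(),cv2.minEnclosingCircle((q[:,:2]*1000).astype(np.float32)))
snap('scene','sc18.png')
E
python3 lf.py
```

```text
t 28.8 tcp [ 0.5003 -0.0397  0.1859] zyaw -39.95 F [ 0.2  0.3 -0.5] w 0.0471 j [-0.19 -0.01  1.51 -0.    1.64 -1.07]
wing ((501.8462219238281, -39.481903076171875), (13.121932029724121, 37.2194938659668), 50.05324172973633) 629 top z [0.07416552 0.08117446 0.08252661]
collar z 0.049519904917322576 ((501.02490234375, -40.088382720947266), 47.83023452758789)
t 28.9 tcp [ 0.4998 -0.0396  0.1848] zyaw -39.95 F [-0.6  0.7 -0.3] w 0.047 j [-0.19 -0.01  1.52 -0.    1.64 -1.07]
((-4.3602447509765625, 99.08212280273438), (253.013916015625, 37.935821533203125), 43.88949203491211) 1243
y [-0.00969413  0.00999955  0.01517919]
```

View pics/w18.png

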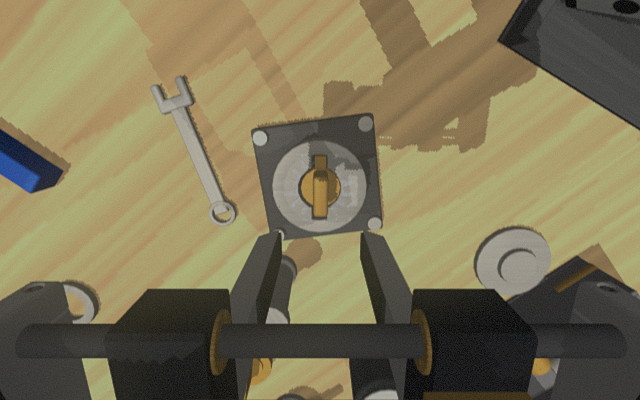

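View pics/sc18.png

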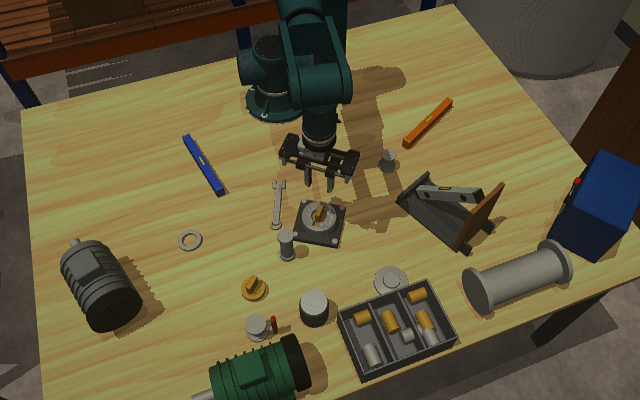

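View pics/cs12.png

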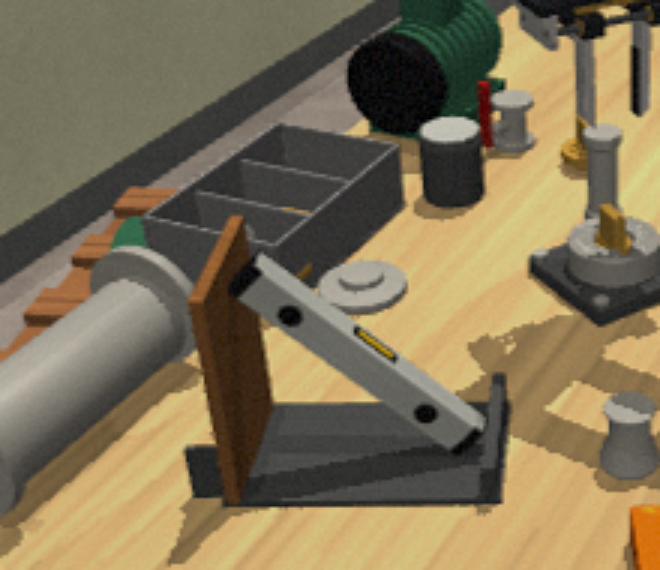

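```bash
python3 -c "
from bench import robot
print(robot.close_job())"
```

```text
the job is handed in; nothing more can be done
None
```

I put the spirit level in its rest and set the lugged bush fully home in the housing's bore. I handed the job in at about 29 s of the 72 s allowed; no verdict was reported.

- **Level:** The tool could not tilt it, so I lowered the level with one end on the back board's top edge, and it turned in the grip until it sloped. I then set the foot against the stop, tipped the top onto the board and let go. In the last side picture the foot is at the stop, the top is on the board and the angle is about 44°. My box fit of the level was rough: it came out about 250 mm long for a 240 mm level, so those numbers are only approximate.
- **Bush:** I saw the slots from above at -40° in the world frame, lined the bush up with them and lowered it straight in. The lugs went in without needing to be turned on the collar. Wrist force readings between steps stayed under 10 N. Afterwards the wing's top measured about 82 mm high, which is what fully home should give, and it was within about 1 mm of the bore's axis.
- **Other things:** In the last overview they look to be where they started; I judged this by eye and did not measure it. The gripper is open and clear of everything.

The last checks did not disagree beyond the calibration's 2 mm: two readings of the bore's centre differed by about 1 mm.

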